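Present a sample tube to the code reader

ROBOT

A 6-joint arm with a two-finger parallel gripper is mounted at the origin on the work surface. World frame = base frame: x ahead of the robot, y to its left, z up, the work surface at z = 0. Lengths are in m, angles in rad, forces in N, time in s.
With the tool pointing down it reaches from about 0.3 to 1 m from the base axis. Payload 5.1 kg.
Tool frame: the origin (TCP) lies at the very end of the fingers, on their centre line; the grasp point (between the pads) lies 19 mm behind it; z points along the fingers, y is the line along which they close (so a half turn about z gives the same grasp; the last joint's range is limited). The gripper opens to 95 mm and grips with 3 to 60 N. Pads are 20 mm wide; open, the fingers measure 119 mm over their backs; the gripper's body (75 mm by 180 mm) begins 59 mm behind the grasp point.
Start: joints at [-1.322, 0.124, 1.65, -0, 1.367, -0.083], TCP at [0.212, -0.615, 0.215] pointing down, gripper open.
Joint ranges: [-2.61, 2.61], [-1.02, 2.33], [0.03, 2.71], [-1.35, 4.49], [0.32, 2.68], [-2.91, 2.91]. Speed limits (rad/s): [2.57, 2.57, 3.14, 3.14, 3.14, 3.14].

INTERFACE

Orientations are given as a unit quaternion [x, y, z, w].
In Python, from bench import manip, jaws, planner, sense, eyes, job gives the robot as it stands. Calls block until the motion is done:
- manip.reach(position, orientation): joint-space move of the TCP to a pose.
- manip.move_straight(position, frame=None, velocity=0.15): straight line of the TCP; frame=None keeps the orientation; velocity is the mean speed in m/s.
- manip.set_joints(angles): joint-space move.
- jaws.gripper_to(opening, f_grip=None): finger opening in m; f_grip is the grip in N (None keeps the last); returns when the fingers have stopped.
- manip.sleep(seconds).
- planner.ik(position, orientation): joint angles nearest the present ones, or None.
- sense(): the state.
- eyes.grab_frame(name): name is "scene" or "top"; returns a dict with "frame" (384x512x3 uint8, red, green, blue), "camera_matrix" (3x3 intrinsics, pixels), "rvec" (rotation vector, rad) and "tvec" (3), from world to camera coordinates, as OpenCV has them. Camera axes: x right, y down, z forward; pixel columns grow to the right and rows downward; lengths in m; the calibration is good to about 2 mm. A picture is of the moment at which its call begins. There is no depth.
A pose or a line that the arm cannot do raises manip.PlanningError and nothing moves.
- job.hand_in(): hands the job in; it is judged then, once.
The state is a dict: "time_s": time; "joint_positions": joint angles; "dq": joint speeds; "tau": joint torques, N m; "ee_pos": TCP position; "eef_rot": TCP orientation; "ft_force": force on the tool from outside, world axes, zero at the start; "torque": the same for the moment, N m; "gripper_width": finger opening in m; "finger_force": force on a finger pad.
Only numpy, scipy, OpenCV 4.12 (cv2) and the standard library are available. Lean on these libraries where they do the work, as an engineer would, in place of code of your own. Each camera call takes 0.05 s, during which the arm holds its last target. There are 200 camera calls.

TASK

Take the one long capped tube out of the small three-hole foam rack, lift it over the full tube rack in the middle of the table without touching that rack, and bring it to the flat code reader on the other side, cap up and never tipped over. Stop with the tube's foot centred over the reader's round glass window and about one centimetre above the glass, upright and not touching the reader, and finish there, still holding the tube in the gripper. Leave everything else on the table where it is.

Things in the scene. Friction and masses are not known exactly. Their poses are not given: they have to be found in the camera images.
- long_tube_centre (a point): Half-way up the long sample tube, on its axis. Tube: 100 mm long, round, clear body 16 mm in diameter with white label, green cap 18 mm in diameter over its top 18 mm; about 30 g; z points to the cap. It stands with 1 mm play all round in one of the small rack's three holes, 35 mm deep: foot 10 mm, top 110 mm above the table. Most room to grip is at or just under the cap.
- long_tube_foot (a point): Centre of the flat foot (underside) of the long tube; z points up along the tube to the cap.
- short_tube_a_centre (a point): Half-way up a short tube, 70 mm long, same body and cap as the long one, in another hole of the small rack (top 80 mm above the table). To be left there.
- short_tube_b_centre (a point): Half-way up the other short tube, 70 mm long, in the remaining hole of the small rack. To be left there.
- small_rack: Small white foam rack, fixed to the table, 75 mm (x) by 190 mm (y) by 45 mm high, with three holes in a row along its own y axis at -60, 0 and +60 mm. Origin at the centre of its underside. It stands to the left or the right of the full rack.
- full_rack: Large white foam rack filled with green-capped tubes, fixed to the table between the small rack and the reader: 300 mm (its own x) by 90 mm (its own y), foam 70 mm high, tops of its caps 110 mm above the table. Origin at the centre of its underside.
- window (a point): Centre of the reader's round glass window (40 mm in diameter, black rim), on the glass surface 61 mm above the table, z up. The reader is a grey block 130 mm (x) by 110 mm (y) by 60 mm high with a flat top; the window lies 15 mm from the middle of the top towards the block's own -x side.
- reader: The grey code reader block; origin at the centre of its underside. Fixed to the table.
- swab_a: Bystander: wrapped swab lying flat, 160 by 20 by 5 mm, nearer the robot, loose. Origin under its centre.
- swab_b: Bystander: a second wrapped swab, 160 by 20 by 5 mm, loose. Origin under its centre.
- jar: Bystander: jar, 60 mm in diameter, 65 mm high, loose. Origin under its centre.
- label_roll: Bystander: roll of paper labels lying flat, 70 mm in diameter, 30 mm high, loose. Origin under its centre.
- gel: Bystander: bottle, 56 mm in diameter, 130 mm high, loose, beyond the full rack. Origin under its centre.

How it is judged:
On the way, in this order (a step that is already met when the one before it is completed fails the run):
1. the long tube is lifted clear of the small rack (height (world z) of long_tube_foot above 0.055 m and contact force between long_tube and the fingers above 0.5 N), for 0.1 s.
2. the long tube passes over the full rack, its foot higher than the caps there (x of long_tube_foot in the frame of full_rack between -0.15 and 0.15 m and y of long_tube_foot in the frame of full_rack between -0.045 and 0.045 m and height (world z) of long_tube_foot above 0.11 m), for 0.05 s.
At the end, for the whole second after the job is handed in: The gripper holds the long tube at rest, upright within 7 degrees, its foot within 8 mm of the window's centre seen from above and 3 to 20 mm above the glass, not touching the reader; the short tubes and the other loose things are within 30 mm of where they began (horizontal distance between long_tube_foot and window below 0.008 m and z of long_tube_foot in the frame of window between 0.003 and 0.02 m and angle between long_tube_foot's own z axis and vertical below 0.12 rad and contact force between long_tube and the fingers above 0.5 N and contact force between long_tube and reader below 0.05 N and linear speed of long_tube below 0.02 m/s and angular speed of long_tube below 0.2 rad/s and distance of each of short_tube_a_centre, short_tube_b_centre, swab_a, swab_b, jar, label_roll, gel from where it was at the start of the episode below 0.03 m); the arm keeps its last pose, push and grip.
It fails at once if the full rack is touched (over 1 N) (contact force between full_rack and anything else above 1 N).
It fails at once if the reader is touched (over 1 N) (contact force between reader and anything else above 1 N).
It fails at once if the long tube is tipped by more than 35 degrees (angle between long_tube_foot's own z axis and vertical above 0.6 rad).
It fails at once if something else on the table is moved by more than 30 mm (distance of any of short_tube_a_centre, short_tube_b_centre, swab_a, swab_b, jar, label_roll, gel from where it was at the start of the episode above 0.03 m).
It also fails if it takes over 53 s, if anything falls off the work surface, if the arm or the gripper's body presses on something with over 40 N, if the wrist force passes 120 N, or if a joint passes its speed limit or range.

## Working session

There is one attempt and no reset: what is moved stays moved. The work goes in short steps, each a Python script; the robot and the scene stay as the last script left them, time stands still between calls to the robot, and variables do not carry over. Pictures are saved under pics/ and viewed, at most 10 in all, crops included, and the job is handed in when it is done.

```bash
mkdir -p pics; ls
python3 - <<'E'
from bench import manip,jaws,sense,eyes
import cv2,pickle
for n in("scene","top"):
    d=eyes.grab_frame(n);pickle.dump(d,open(f"pics/{n}.pkl","wb"))
    cv2.imwrite(f"pics/{n}1.png",d["frame"][:,:,::-1])
    print(d["camera_matrix"],d["rvec"],d["tvec"])
print(sense())
E
```

```text
pics
[[375.67960371   0.         260.55370843]
 [  0.         375.67960371 191.2978219 ]
 [  0.           0.           1.        ]] [ 2.3168607   1.03015084 -0.33256133] [-0.40504806 -0.29011748  1.23476574]
[[427.89087953   0.         262.03131145]
 [  0.         427.89087953 189.71658821]
 [  0.           0.           1.        ]] [ 2.2190128  -1.97143662  0.22550292] [-0.01618708  0.54952212  1.05016003]
{'time_s': 0.1, 'joint_positions': array([-1.32160067e+00,  1.24458801e-01,  1.65153331e+00, -2.28201135e-05,
        1.36748268e+00, -8.26268182e-02]), 'dq': array([-0.00012293,  0.0003044 , -0.00247044,  0.00089341,  0.00076485,
       -0.00124729]), 'tau': array([ 5.97955423e-04, -4.18885660e+01, -3.61095071e+01,  7.77244312e-02,
        4.62316198e-02, -5.38423399e-05]), 'ee_pos': array([ 0.21155552, -0.61399947,  0.21350016]), 'eef_rot': array([ 9.86267454e-01,  1.65153333e-01, -8.94198323e-05, -9.36876238e-04]), 'ft_force': array([ 0.36124987, -0.50560398, -0.78546845]), 'torque': array([0.05578348, 0.0065782 , 0.02858263]), 'finger_force': 0.0, 'gripper_width': 0.09513120345894878}
```

View pics/scene1.png

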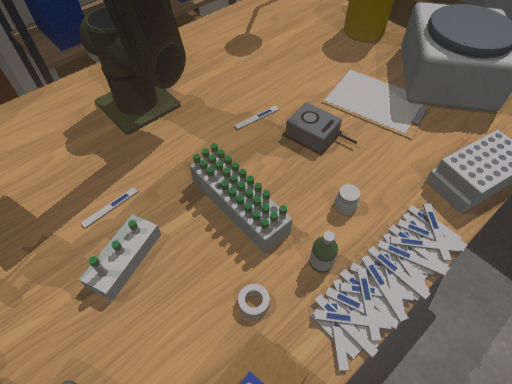

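View pics/top1.png

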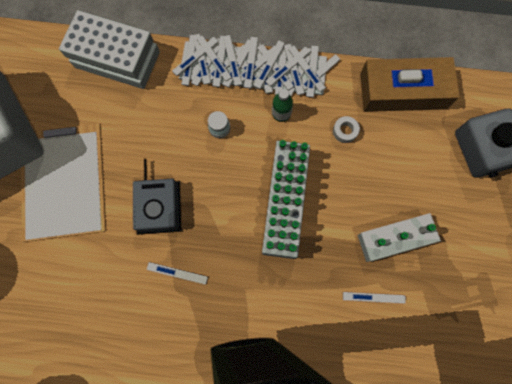

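Scene view: the small rack's caps are at (94,261), (116,245) and (132,225), and the reader window is at (310,117). Top view: caps at (430,228), (404,236) and (382,242), window at (153,209), full rack spanning (288,145)-(282,253). I'll enlarge these areas.

```bash
cat > h.py <<'E'
import pickle,cv2,numpy as np
def cam(d): return d["camera_matrix"],cv2.Rodrigues(np.array(d["rvec"]))[0],np.array(d["tvec"]).ravel()
def onplane(d,uv,z):
    K,R,t=cam(d); r=R.T@np.linalg.inv(K)@[*uv,1]; c=-R.T@t
    return c+r*(z-c[2])/r[2]
def proj(d,p): return cv2.projectPoints(np.array(p,float).reshape(-1,3),np.array(d["rvec"],float),np.array(d["tvec"],float),d["camera_matrix"],None)[0].reshape(-1,2)
def tri(ds,uvs):
    P=[cam(d)[0]@np.c_[cam(d)[1],cam(d)[2]] for d in ds]
    X=cv2.triangulatePoints(P[0],P[1],np.array(uvs[0],float),np.array(uvs[1],float)).ravel(); return X[:3]/X[3]
def greens(im):
    h=cv2.cvtColor(im,cv2.COLOR_RGB2HSV); m=cv2.inRange(h,(45,90,30),(85,255,255))
    n,_,s,c=cv2.connectedComponentsWithStats(m); return [(c[i].round(1),s[i]) for i in range(1,n) if s[i][4]>8]
def load(n): return pickle.load(open(f"pics/{n}.pkl","rb"))
E
python3 - <<'E'
from h import *
s,t=load("scene"),load("top")
cr=lambda d,x,y:cv2.resize(d["frame"][y:y+75,x:x+100],(400,300),interpolation=cv2.INTER_CUBIC)
o=np.vstack([np.hstack([cr(s,70,215),cr(t,355,195)]),np.hstack([cr(s,265,85),cr(t,110,175)])])
cv2.imwrite("pics/crop1.png",o[:,:,::-1])
for n,d in(("s",s),("t",t)):
    for c,b in greens(d["frame"]):
        if (n=="s" and c[0]<150) or (n=="t" and c[0]>350): print(n,c,b,onplane(d,c,.11).round(3),onplane(d,c,.08).round(3))
E
```

```text
s [131.8 223. ] [128 220   8   7  29] [ 0.473 -0.267  0.11 ] [ 0.451 -0.263  0.08 ]
s [115.3 243.7] [112 241   8   6  26] [ 0.495 -0.32   0.11 ] [ 0.474 -0.319  0.08 ]
s [ 92.9 260.2] [ 88 256  11   9  49] [ 0.498 -0.374  0.11 ] [ 0.478 -0.375  0.08 ]
t [431.2 227.1] [427 224   9   7  52] [ 0.493 -0.373  0.11 ] [ 0.498 -0.384  0.08 ]
t [403.9 235.2] [400 232   9   7  45] [ 0.465 -0.308  0.11 ] [ 0.47  -0.317  0.08 ]
t [381.4 241.7] [378 239   8   6  41] [ 0.443 -0.254  0.11 ] [ 0.447 -0.262  0.08 ]
```

View pics/crop1.png

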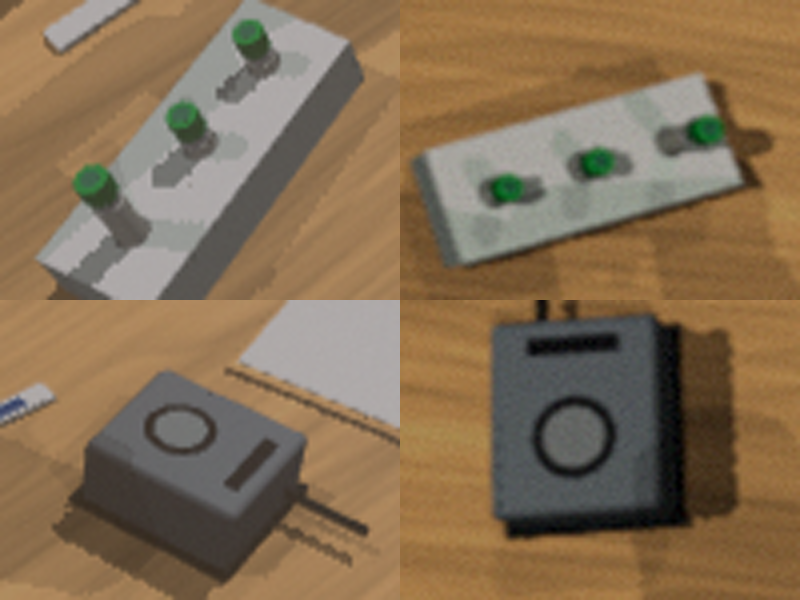

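Scene crop: the tall tube is the row's outer one, cap at (93,260). The short tubes line up with it at 60 mm spacing, so the long tube is near (0.494, -0.374). Next I'll locate the window and full rack, then approach.

```bash
cat >> h.py <<'E'
from scipy.spatial.transform import Rotation as Ro
def down(yaw): # tool z down, tool y along world angle yaw
    y=np.array([np.cos(yaw),np.sin(yaw),0]); z=np.array([0,0,-1.]); return Ro.from_matrix(np.c_[np.cross(y,z),y,z]).as_quat()
E
python3 - <<'E'
from h import *
from bench import manip,jaws,planner,sense
s,t=load("scene"),load("top")
for n,d,c,w in(("s",s,(310,117),13),("t",t,(153,209),15)):
    x,y=c; g=cv2.resize(cv2.cvtColor(d["frame"][y-w:y+w+1,x-w:x+w+1],cv2.COLOR_RGB2GRAY),None,fx=8,fy=8,interpolation=cv2.INTER_CUBIC)
    _,m=cv2.threshold(g,0,255,cv2.THRESH_OTSU+cv2.THRESH_BINARY_INV)
    for k in cv2.findContours(m,cv2.RETR_CCOMP,cv2.CHAIN_APPROX_NONE)[0]:
        if len(k)>60:
            e=cv2.fitEllipse(k); uv=(np.array(e[0])+.5)/8-.5+np.array(c)-w
            print(n,uv.round(2),np.round(e[1],0)/8,onplane(d,uv,.061).round(4))
caps=np.array([onplane(t,c,.108)[:2] for c,b in greens(t["frame"]) if 255<c[0]<315 and c[1]>135]); print(len(caps),cv2.minAreaRect(caps.astype(np.float32)))
p=np.array([.4938,-.374]);yaw=np.arctan2(.0575,-.0255)-np.pi/2
print(yaw)
q=down(yaw)
for yw in (yaw,yaw+np.pi):
  for P in([*p,.2],[.5,0,.23],[.5,.28,.14]): print(planner.ik(P,down(yw)))
E
```

```text
s [322.32 129.29] [2.5   3.875] [0.5257 0.3095 0.061 ]
s [299.66 128.41] [ 4.875 11.25 ] [0.4797 0.2634 0.061 ]
s [309.61 116.95] [13.    18.625] [0.4656 0.32   0.061 ]
s [309.72 116.79] [ 9.25  13.375] [0.4654 0.3207 0.061 ]
t [153.07 208.75] [20.375 21.625] [0.4648 0.3211 0.061 ]
t [152.99 208.66] [15.125 16.   ] [0.465  0.3213 0.061 ]
28 ((0.5336992740631104, -0.0156794972717762), (0.055899713188409805, 0.25975462794303894), 89.29656219482422)
0.4174172272524641
[-7.34852159e-01  6.69318219e-02  1.73618883e+00 -4.44089210e-16
  1.33847201e+00 -1.15226939e+00]
[-1.07406390e-01 -2.24699958e-01  1.95971664e+00 -4.44089210e-16
  1.40657598e+00 -5.24823617e-01]
[ 4.16818761e-01  1.37844041e-02  1.89516343e+00 -4.44089210e-16
  1.23264482e+00 -5.98466079e-04]
[-7.34852159e-01  6.69318219e-02  1.73618883e+00 -4.44089210e-16
  1.33847201e+00  1.98932327e+00]
[-1.07406390e-01 -2.24699958e-01  1.95971664e+00 -4.44089210e-16
  1.40657598e+00  2.61676904e+00]
None
```

Both cameras agree on the window at (0.465, 0.321). Now the grasp.

Run:
```python
from h import *
from bench import manip,jaws,sense,eyes
p=[.4938,-.374];q=down(.417)
manip.reach([*p,.2],q)
jaws.gripper_to(.05,f_grip=15)
manip.move_straight([*p,.082],velocity=.08)
print(sense()["ft_force"])
jaws.gripper_to(0.0,f_grip=15)
s=sense();print(s["gripper_width"],s["finger_force"],s["ft_force"],s["ee_pos"],s["time_s"])
ims=[]
for n in("scene","top"):
    d=eyes.grab_frame(n);x,y=(60,190) if n=="scene" else (370,180)
    ims.append(cv2.resize(d["frame"][y:y+90,x:x+120],(400,300),interpolation=cv2.INTER_CUBIC))
cv2.imwrite("pics/grasp.png",np.hstack(ims)[:,:,::-1])
```

```text
[ 0.86272024 -1.2820339   0.31909835]
0.01733430143256655 15.000009387731552 [-0.80252756 -0.37693617  0.06258172] [ 0.49382205 -0.37401232  0.08203806] 4.65
```

View pics/grasp.png

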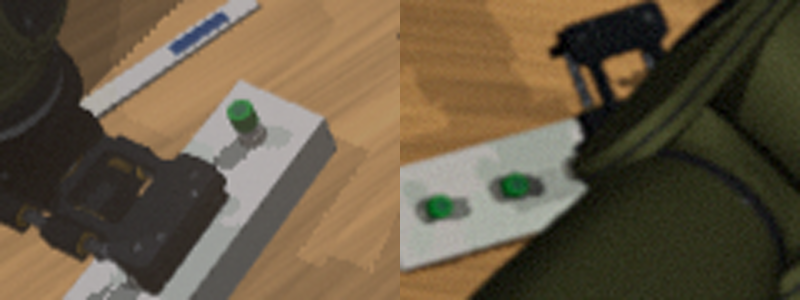

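The gripper stopped at 17.3 mm with 15 N on the pads, which fits the 18 mm cap. In the scene crop it hides the tube, with a short tube still in view at about (242,115). Now I'll lift and look.

Run:
```python
from h import *
from bench import manip,jaws,sense,eyes
jaws.gripper_to(0.0,f_grip=25)
manip.move_straight([.4938,-.374,.242],velocity=.08)
s=sense();print(s["gripper_width"],s["finger_force"],s["ft_force"],s["ee_pos"],s["time_s"])
ims=[]
for n in("scene","top"):
    d=eyes.grab_frame(n);u,v=proj(d,[.4938,-.374,.19])[0].astype(int);print(n,u,v,proj(d,[[.4938,-.374,.17],[.4938,-.374,.26]]))
    x,y=max(u-60,0),v-45
    print(x,y);ims.append(cv2.resize(d["frame"][y:y+90,x:x+120],(400,300),interpolation=cv2.INTER_CUBIC))
cv2.imwrite("pics/lift.png",np.hstack(ims)[:,:,::-1])
```

```text
0.017187684085313026 24.999956488609314 [ 0.62545868  0.7327819  -0.00917721] [ 0.49363252 -0.373833    0.24145431] 7.1167
scene 76 239 [[ 80.81007381 244.9317105 ]
 [ 61.39750405 220.22598291]]
16 194
top 445 221 [[441.78391037 223.06648889]
 [459.51703201 216.80266078]]
385 176
```

View pics/lift.png

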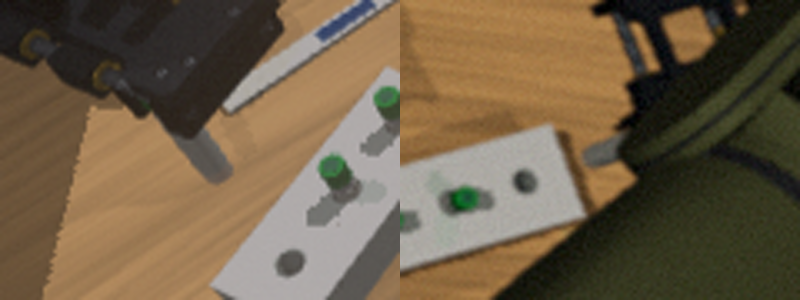

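The tube is held and upright. Its foot is at about (81,246) in the scene image, against a predicted (81,245), and (442,222) in the top image. Now I'll carry it across.

Run:
```python
from h import *
from bench import manip,jaws,sense,eyes
w=[.4652,.321]
manip.move_straight([.49,-.016,.262],velocity=.12)
manip.move_straight([*w,.242],velocity=.12)
manip.move_straight([*w,.165],velocity=.06)
manip.sleep(.5)
s=sense();print(s["gripper_width"],s["finger_force"],s["ee_pos"],s["time_s"])
ims=[]
for n in("scene","top"):
    d=eyes.grab_frame(n);pickle.dump(d,open(f"pics/{n}2.pkl","wb"))
    u,v=proj(d,[*w,.10])[0].astype(int);x,y=u-40,v-30;print(x,y,proj(d,[[*w,.093],[*w,.165],[*w,.061]]))
    ims.append(cv2.resize(d["frame"][y:y+60,x:x+80],(400,300),interpolation=cv2.INTER_CUBIC))
cv2.imwrite("pics/over.png",np.hstack(ims)[:,:,::-1])
```

```text
0.017249213845517086 24.999834895133972 [0.46517724 0.32100516 0.16498395] 15.2667
271 76 [[310.97796015 108.35431566]
 [313.97540823  88.00976429]
 [309.74586724 116.71688838]]
109 175 [[149.98557302 206.31223259]
 [142.22278748 200.63575878]
 [153.11783364 208.6026727 ]]
```

View pics/over.png

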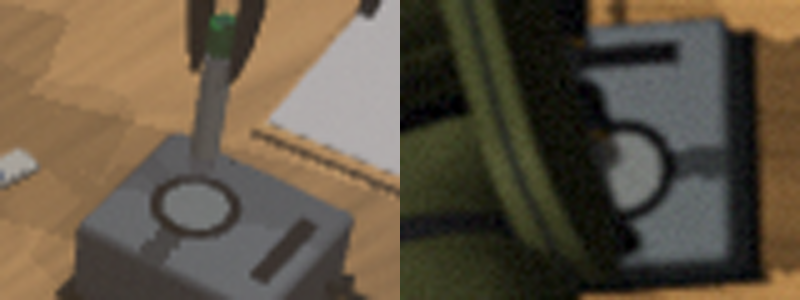

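In the scene view the foot is at about (312,110), within a pixel or two of the prediction of (311,108) and in line with the window at (310,117). The tube is upright. I'll descend to 1 cm and check.

Run:
```python
from h import *
from bench import manip,jaws,sense,eyes
w=[.4652,.321]
manip.move_straight([*w,.144],velocity=.03)
manip.sleep(.5)
s=sense();print(s["gripper_width"],s["finger_force"],s["ft_force"],s["ee_pos"],s["time_s"])
ims=[]
for n in("scene","top"):
    d=eyes.grab_frame(n);u,v=proj(d,[*w,.08])[0].astype(int);x,y=u-20,v-15
    a=cv2.resize(d["frame"][y:y+30,x:x+40],(400,300),interpolation=cv2.INTER_CUBIC)
    # expected foot rim 10 mm (red) and 3 mm (blue) above the glass
    th=np.linspace(0,2*np.pi,40)
    for z,c in((.072,(255,0,0)),(.064,(0,0,255))):
        P=proj(d,np.c_[w[0]+.008*np.cos(th),w[1]+.008*np.sin(th),0*th+z])
        cv2.polylines(a,[((P-[x,y]+.5)*10).astype(np.int32)],True,c,1)
    ims.append(a)
cv2.imwrite("pics/final.png",np.hstack(ims)[:,:,::-1])
```

```text
0.017001721925154124 24.999973475933075 [-0.27595565  0.06694123 -1.48326128] [0.46522439 0.32100528 0.1440453 ] 16.7167
```

View pics/final.png

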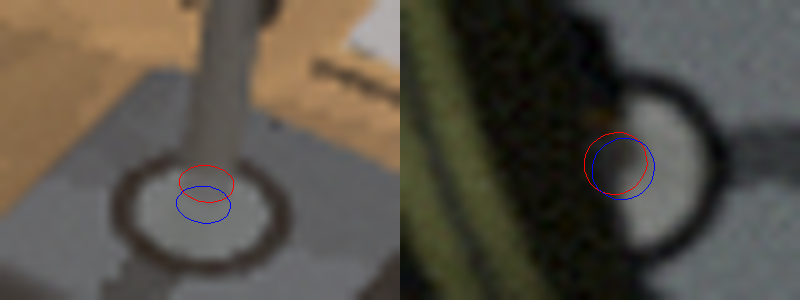

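The foot sits inside the ring in both views, near the red 10 mm outline. Next, a numeric check by differencing against the first picture.

Run:
```python
from h import *
from bench import eyes,sense
s0=load("scene");d=[eyes.grab_frame("scene") for _ in range(6)]
f=np.mean([k["frame"].astype(float) for k in d],0)
print((f-s0["frame"]).mean(2)[104:124,302:322].astype(int))
print(f.mean(2)[104:124,302:322].astype(int))
```

```text
[[-14 -14 -15 -16 -16 -16 -10 -29 -30 -31 -33 -35 -41  -5   1   1   2   1
    1   1]
 [-15 -16 -16 -17 -16 -11 -11 -27 -26 -21 -20 -29 -41 -14  -1  -1   0  -1
    3   2]
 [-13 -15 -17 -18 -14  -9 -12 -29 -24 -21 -17 -17 -23 -11 -13 -13 -15 -14
    0   0]
 [-12 -14 -17 -15 -11 -10 -17 -31 -26 -19 -17 -18 -17 -12 -12 -11 -12 -13
  -13 -13]
 [-16 -12 -10 -11 -10 -11 -19 -29 -24 -19 -17 -17 -15 -10 -10 -10 -11 -11
  -12 -13]
 [-17 -16 -13 -11  -9 -10 -23 -28 -24 -19 -18 -18 -11 -11 -10 -12  -9 -11
   -9 -10]
 [-17 -16 -15 -11  -9 -10 -23 -24 -16 -13 -16 -19  -9  -9 -10 -10 -11 -11
  -10 -10]
 [-16 -17 -16 -15  -8  -7   4   2   8  13   2 -15 -10 -10 -10 -10 -10 -10
  -10 -10]
 [-16 -16  -9  -4  -2  -4   0   3   4  14  22  17  -5  -7  -9 -10 -10  -9
   -9 -10]
 [ -9  -4  -2   0  -1   2 -15 -18 -22 -21  -6   0  -1  -3  -6  -9 -10  -9
  -10 -11]
 [ -3  -4  -1   0   0   0 -14 -14 -14 -14 -14  -3   0   0  -4  -5  -9  -9
  -10 -11]
 [  0  -2   2   0   0   0  -6 -11 -14 -12 -10  -8   0   1  -3  -4  -5 -10
  -11 -10]
 [  0   1   2   0   1  -1   0  -1  -5  -5   0   0   0   1  -1  -3  -4 -10
  -10 
[... 1601 characters left out ...]
  65  93
   94  95]
 [ 50  78 116 117 117 115 115 114 110 110 116 117 117 117  90  53  50  90
   95  95]
 [ 50  78 115 117 116 113 113 116 115 116 117 116 117 116 113  55  50  80
   94  95]
 [ 49  73 109 116 113 113 114 113 112 116 117 116 116 117  93  52  50  82
   94  95]
 [ 57  50  73 105 113 113 113 113 113 116 116 117 116 110  65  50  55  93
   95  95]
 [ 83  53  45  67 103 107 109 113 114 117 118 112 110  77  51  56  77  96
   98  95]
 [100  61  49  45  53  73  85 104 109 108 108  77  59  50  57  82 105 107
  106  98]
 [ 74  71  65  55  49  47  48  53  52  50  52  56  55  67  82 105 107 106
  106 106]
 [ 73  72  72  71  64  59  72  73  66  65  73  82  81 105 106 107 106 106
  106 106]]
```

The foot's lower rim is at row ~115.8, columns 308–313. The prediction was 115.75 with centre 310.2, so it's centred about 1 cm above the glass. Handing in.

```bash
python3 -c "
from bench import job
print(job.hand_in())"
```

```text
the job is handed in; nothing more can be done
None
```

I handed the job in with the long tube gripped upright over the reader window, its foot centred to within about 2 mm and about 1 cm above the glass by the camera check; the judge's result was not shown.

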